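Draw the whip antenna out of its hooded rack

ROBOT

A 6-joint arm with a two-finger parallel gripper is mounted at the origin on the work surface. World frame = base frame: x ahead of the robot, y to its left, z up, the work surface at z = 0. Lengths are in mm, angles in rad, forces in N, time in s.
With the tool pointing down it reaches from about 275 to 1000 mm from the base axis. Payload 8.4 kg.
Tool frame: the origin (TCP) lies midway between the tips of the shut fingers; the grasp point (between the pads) lies 19 mm behind it (r.grip_point_offset is the distance from the TCP to the grasp point, in mm); z points along the fingers, y is the line along which they close (so a half turn about z gives the same grasp; the last joint's range is limited). The gripper opens to 85 mm and grips with 20 to 120 N. Pads are 22 mm wide; open, the fingers measure 114 mm over their backs; the gripper's body (76 mm by 85 mm) begins 54 mm behind the grasp point. The pads swing forward as they close: fully open they stand 13 mm farther back than shut.
Start: joints at [1.145, 0.353, 1.633, -0, 1.155, -0.002], TCP at [257.016, 569.711, 231.281] pointing down, gripper open.
Joint ranges: [-2.63, 2.63], [-0.92, 2.1], [0.06, 2.66], [-1.3, 4.44], [0, 2.69], [-3.02, 3.02]. Speed limits (rad/s): [2.22, 2.22, 2.79, 3.14, 3.14, 3.14].

INTERFACE

Orientations are given as [roll, pitch, yaw] about the fixed x, y, z axes, in that order (R = Rz(yaw) Ry(pitch) Rx(roll)).
In Python, from rig import r gives the robot as it stands. The module is installed in compiled form; this text tells all that it offers.
- The arm moves only by the shell command python3 -m creep 'ROWS' [FORCE]. ROWS is text: rows parted by semicolons, each of 7 numbers parted by spaces: the turn, a rotation vector about the tool's x, y, z in degrees, then the shift along the tool's x, y, z in m, then the closure in counts, from 0 (fully open) to 255 (shut). A call has 1 to 8 rows; each row is the pose to reach, as a shift and turn from the pose commanded when the call began, along the tool's axes at that moment; what a row does not reach only later rows make up. A row lasts 1/8 s, in which the tool goes at most 62.5 mm and 10.7 degrees, less where a joint would pass 70% of its speed; a pose out of reach is approached as far as the arm can. A call with a gripper value outside its range is refused whole. The fingers move at their own pace and stop on an object; FORCE is the grip in N (left out, the last holds). Time passes only in rows, so rows that repeat a pose let the fingers close. It gives the time, the measured TCP pose, the force, the opening and the grip force at its end, in the units of the state.
- r.sense(): the state, without advancing time (a new reading comes with each control period).
- r.grab_frame(name): name is "scene" or "top" or "wrist"; returns a dict with "img" (400x640x3 uint8, red, green, blue), "range_z" (400x640 float32, mm along the optical axis (not along the pixel's ray), 0 where there is no reading), "K" (3x3 intrinsics, pixels), "D" ([k1, k2, p1, p2, k3] as OpenCV has them; the pictures are not rectified), "world_from_camera" (4x4, takes a point from camera to world coordinates). Camera axes: x right, y up, looking along -z (the intrinsics and any distortion apply to the point x, -y, -z); pixel columns grow to the right and rows downward; lengths in mm; the calibration is good to about 2 mm. A picture is of the moment at which its call begins.
- r.sign_off(): hands the job in; it is judged then, once.
The state is a dict: "clock": time; "qpos": joint angles; "qvel": joint speeds; "joint_efforts": joint torques, N m; "eef_pos": TCP position; "tcp_rot": TCP orientation; "contact_force": force on the tool from outside, world axes, zero at the start; "wrist_torque": the same for the moment, N m; "opening": opening from 0.0 (shut) to 1.0 (fully open); "grasp_force": force on a finger pad.
Only numpy, scipy, OpenCV 4.12 (cv2) and the standard library are available. Lean on these libraries where they do the work, as an engineer would, in place of code of your own. Each camera call takes 0.05 s, during which the arm holds its last target. There are 200 camera calls.

TASK

Take the black whip antenna out of its lane in the low rack: shift it along under the clear hood until its capped tip is free of the short lip, tilt the tip up through the opening while the lug end is still under the hood, and draw it out without forcing it against the rack. Finish while holding the antenna still in the gripper, all of it at least 50 mm above the top of the rack. Leave the ground stake in the other lane, the wing nut and the handheld transceiver where they are.

Things in the scene. Friction and masses are not known exactly. Their poses are not given: they have to be found in the camera images.
- rack: Low olive steel and plywood rack fixed to the cart, 142 (x) x 325 (y) x 74 mm high; origin: centre of its underside. Two lanes along y, centre lines at x = -45 and +45 mm: one holds the antenna, the other the stake, either way round. Lanes run between end walls' inner faces at y = -157.5 and +157.5 mm. A hood roofs the +y end, a lip the -y end; in between, 195 mm is open above and at the sides.
- rack_hood_edge (a point): Middle of the hood's inner edge, on its underside: rack y = +77.5, z = 70 mm. The hood (clear sheet, olive edge bar, top at z = 74) roofs both lanes from here to the end wall, 80 mm deep. Under it 4 mm upright walls leave each lane 44 mm wide. Wooden floor, top at z = 20 mm, from rack y = +62.5 to +157.5; between the two floors only the base plate, top at z = 4 mm.
- rack_lip_edge (a point): Middle of the lip's inner edge, on its underside: rack y = -117.5, z = 70 mm. The lip (olive steel sheet, top at z = 74) roofs both lanes from here to the end wall, 40 mm deep, with lane walls as under the hood. Wooden floor, top at z = 20 mm, from rack y = -157.5 to -92.5.
- antenna_mid (a point): Centre of the black whip antenna (loose, 0.1-0.2 kg, 250 mm long): mid-length, on its axis, 10 mm above its underside; y along it toward the lug end. 14 mm round tube, to be gripped across, with a 20 x 20 mm lug 30 mm long at +y and a 20 mm round cap 12 mm long at -y. Starts on the rack's floors, lug under the hood, cap under the lip.
- antenna_lug_end (a point): Centre of the end face of the antenna's square lug, 125 mm from antenna_mid along +y.
- antenna_tip_end (a point): Centre of the end face of the antenna's capped tip, 125 mm from antenna_mid along -y.
- stake_mid (a point): Middle of the galvanized ground stake (loose, steel, 240 mm long, 16 mm square bar, flat head 28 x 22 mm under the hood, pointed at the other end), on its axis, 8 mm above its underside; y along it toward the head. It lies in the other lane, and stays there.
- wing_nut_mid (a point): Centre of the loose brass wing nut, about 45 mm across and 22 mm high, on the cart top beside the rack.
- handheld_mid (a point): Centre of the loose orange handheld transceiver, lying on the cart top, 60 x 120 x 34 mm, with a 90 mm stub antenna at its +y end.

How it is judged (in metres and radians):
On the way:
1. the capped tip is up through the opening, above the roofs, while the lug end is still under the hood (z of antenna_tip_end in the frame of rack above 0.082 m and z of antenna_lug_end in the frame of rack below 0.066 m and y of antenna_lug_end in the frame of rack above 0.08 m and contact force between the fingers and antenna above 1 N), for 0.1 s.
At the end, for the whole second after the job is handed in: The antenna is held still in the gripper (under 30 mm/s, finger force above 1 N), both its ends more than 130 mm above the cart top (lowest edge about 50 mm above the 74 mm high rack), not touching the rack; the stake within 15 mm, the wing nut and the handheld within 20 mm of where they began (height (world z) of each of antenna_lug_end, antenna_tip_end above 0.13 m and contact force between the fingers and antenna above 1 N and contact force between antenna and rack below 0.05 N and linear speed of antenna below 0.03 m/s and distance of stake_mid from where it was at the start of the episode below 0.015 m and distance of each of wing_nut_mid, handheld_mid from where it was at the start of the episode below 0.02 m); the arm keeps its last pose, push and grip.
It fails at once if the antenna is forced against the rack (over 40 N) (contact force between antenna and rack above 40 N).
It fails at once if the ground stake is disturbed (distance of stake_mid from where it was at the start of the episode above 0.02 m).
It fails at once if the handheld transceiver or the wing nut is knocked away (distance of any of handheld_mid, wing_nut_mid from where it was at the start of the episode above 0.03 m).
It also fails if it takes over 42 s, if anything falls off the work surface, if the arm or the gripper's body presses on something with over 40 N, if the wrist force passes 120 N, or if a joint passes its speed limit or range.

## Working session

There is one attempt and no reset: what is moved stays moved. The work goes in short steps, Python scripts to look and compute and a shell command to move; the robot and the scene stay as the last step left them, time stands still between calls to the robot, and variables do not carry over. Pictures are saved under pics/ and viewed, at most 10 in all, crops included, and the job is handed in when it is done.

```bash
mkdir -p pics; python3 - <<'E'
from rig import r
import cv2,numpy as np
s=r.sense();print({k:np.round(v,3).tolist() for k,v in s.items()})
for n in("top","scene"):
    f=r.grab_frame(n);cv2.imwrite(f"pics/{n}0.png",f["img"][:,:,::-1]);np.savez(f"{n}0.npz",**f)
    print(n,f["K"].tolist(),f["D"],f["world_from_camera"].round(3).tolist())
E
```

```text
{'clock': 0.0, 'qpos': [1.145, 0.354, 1.634, 0.0, 1.155, -0.002], 'qvel': [0.001, 0.001, -0.0, -0.0, 0.0, 0.002], 'joint_efforts': [0.002, -60.526, -34.206, 0.0, 0.009, -0.0], 'eef_pos': [256.783, 569.274, 230.539], 'tcp_rot': [-3.14, -0.0, 2.718], 'contact_force': [0.071, 0.167, -0.062], 'wrist_torque': [0.001, 0.025, -0.068], 'grasp_force': 0.0, 'opening': 1.0}
top [[410.2277779188346, 0.0, 314.34994296517647], [0.0, 410.2277779188346, 193.36233882877835], [0.0, 0.0, 1.0]] [-0.03803909  0.          0.          0.          0.        ] [[-0.013, 0.996, -0.087, 475.68], [-1.0, -0.011, 0.013, -99.338], [0.012, 0.087, 0.996, 1098.783], [0.0, 0.0, 0.0, 1.0]]
scene [[431.3006902661639, 0.0, 313.1521439189341], [0.0, 431.3006902661639, 202.3320853258297], [0.0, 0.0, 1.0]] [0.01654095 0.         0.         0.         0.        ] [[-0.609, -0.596, 0.524, 1016.445], [0.793, -0.464, 0.395, 241.173], [0.008, 0.656, 0.755, 727.526], [0.0, 0.0, 0.0, 1.0]]
```

View pics/top0.png

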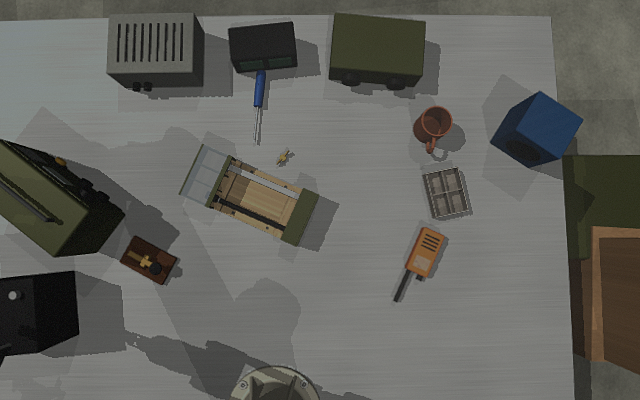

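View pics/scene0.png

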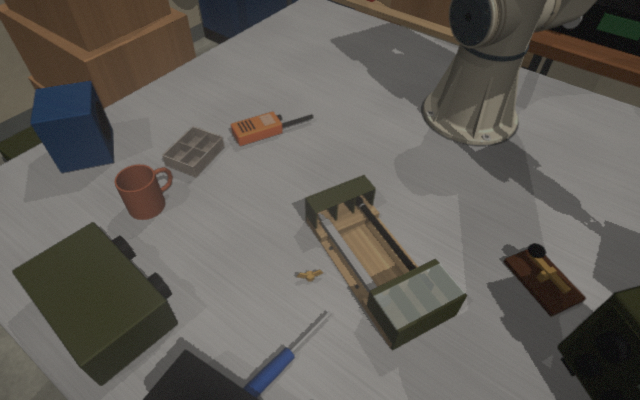

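The rack is at top-view pixels about (180–318, 145–245), with the hood at its left end. The antenna is in the lane nearer the robot, around (245,213), and the stake is in the far lane. The wing nut (285,157) and the handheld (420,255) are out of the way. Next I'll measure the rack and antenna poses.

```bash
cat > h.py <<'E'
import numpy as np,cv2
def pts(f,uv,z=None):
    """pixels -> world; range image if z None else plane z"""
    uv=np.asarray(uv,float).reshape(-1,2);T=f["world_from_camera"]
    n=cv2.undistortPoints(uv[:,None],f["K"],f["D"])[:,0]
    d=np.c_[n[:,0],-n[:,1],-np.ones(len(n))]
    if z is None: s=f["range_z"][uv[:,1].astype(int),uv[:,0].astype(int)]
    else: s=(z-T[2,3])/(d@T[2,:3])
    return (d*s[:,None])@T[:3,:3].T+T[:3,3]
E
python3 - <<'E'
from h import *
f=dict(np.load("top0.npz"))
vv,uu=np.mgrid[130:255,170:330];uv=np.c_[uu.ravel(),vv.ravel()]
P=pts(f,uv);im=f["img"][uv[:,1],uv[:,0]].astype(int)
hsv=cv2.cvtColor(f["img"],cv2.COLOR_RGB2HSV)[uv[:,1],uv[:,0]].astype(int)
hi=(P[:,2]>64)&(P[:,2]<86)
rect=cv2.minAreaRect(P[hi,:2].astype(np.float32));print("hi",hi.sum(),rect,np.median(P[hi,2]));print(cv2.boxPoints(rect))
dark=(im.max(1)<50)&(P[:,2]>10)&(P[:,2]<60)
m=np.zeros((400,640),np.uint8);m[uv[dark,1],uv[dark,0]]=1
n,l,st,c=cv2.connectedComponentsWithStats(m)
for i in range(1,n):
    if st[i,4]>60:
        v,u=np.nonzero(l==i);Q=pts(f,np.c_[u,v],32)
        print(st[i],cv2.minAreaRect(Q[:,:2].astype(np.float32)),np.median(pts(f,np.c_[u,v])[:,2]))
cv2.imwrite("pics/c1.png",cv2.resize(f["img"][130:255,170:330,::-1],None,fx=5,fy=4.8*1,interpolation=cv2.INTER_CUBIC)[:600])
E
```

```text
hi 2935 ((565.3389282226562, 53.48285675048828), (326.8406677246094, 142.4839324951172), 65.5995101928711) 72.90976839755217
[[ 432.94934  -65.90987]
 [ 562.70667 -124.77173]
 [ 697.7285   172.87558]
 [ 567.9712   231.73744]]
[212 194  74  38 393] ((521.2694702148438, 57.21598434448242), (201.9927215576172, 20.30251121520996), 66.56401062011719) 34.84424533482752
```

View pics/c1.png

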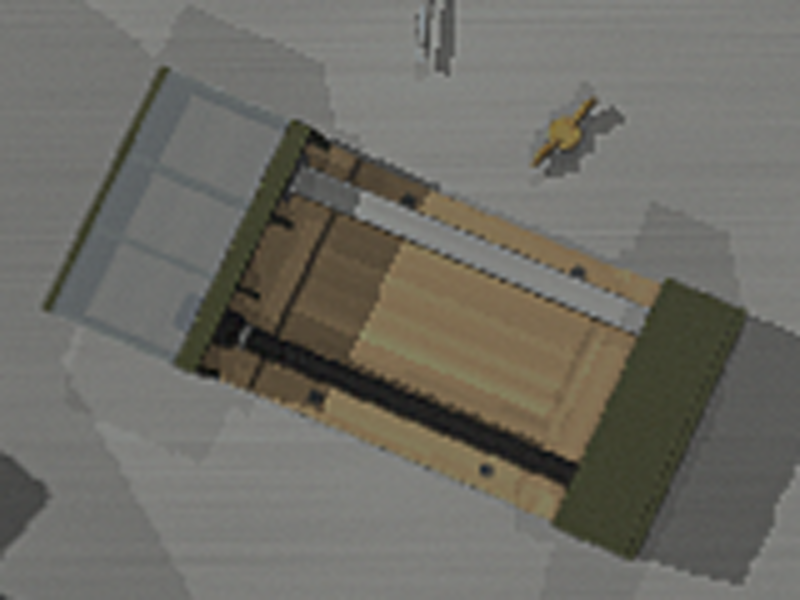

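```bash
cat >> h.py <<'E'
C=np.array([565.3,53.5]);A=np.deg2rad(65.6)
X=np.array([np.sin(A),-np.cos(A)]);Y=np.array([np.cos(A),np.sin(A)])
def rack(p): d=np.asarray(p)[...,:2]-C; return np.stack([d@X,d@Y],-1)
def world(x,y): return C+x*X+y*Y
E
python3 - <<'E'
from h import *
from scipy.spatial.transform import Rotation as R
f=dict(np.load("top0.npz"))
c=lambda u,v:(u/5+170,v/4.8+130)
print("lug start",rack(pts(f,[c(243,336),c(575,472),c(228,326)],36)))
print("hood/lip edge",rack(pts(f,[c(312,125),c(200,372),c(668,280),c(556,520)],74)))
vv,uu=np.mgrid[0:400:2,0:640:2];P=pts(f,np.c_[uu.ravel(),vv.ravel()])
a=np.array([257,569.]);b=world(-43,-50);t=(P[:,:2]-a)@(b-a)/((b-a)@(b-a))
d=np.abs(np.cross(P[:,:2]-a,(b-a)/np.linalg.norm(b-a)))
for k in np.arange(0,1,.1):
    m=(t>=k)&(t<k+.1)&(d<110)&(P[:,2]<500); print(round(k,1),P[m,2].max().round() if m.any() else None)
print("goal",b)
T=R.from_euler('xyz',[-3.14159,0,2.718]).as_matrix()
print("shift",T.T@np.r_[b-[256.8,569.3],0])
E
```

```text
lug start [[ -44.07730245   70.21027107]
 [ -41.64023239 -117.38736411]
 [ -42.29692892   79.6294949 ]]
hood/lip edge [[  71.90528155   76.30434096]
 [ -68.88695668   73.21539156]
 [  69.32855449 -121.47291492]
 [ -67.22315784 -120.92782894]]
0.0 304.0
0.1 172.0
0.2 193.0
0.3 18.0
0.4 54.0
0.5 56.0
0.6 7.0
0.7 73.0
0.8 78.0
0.9 40.0
goal [505.48538109  25.72930744]
shift [-4.50134430e+02 -3.93309689e+02  1.04368258e-03]<stdin>:9: DeprecationWarning: Arrays of 2-dimensional vectors are deprecated. Use arrays of 3-dimensional vectors instead. (deprecated in NumPy 2.0)
```

```bash
python3 -m creep '0 0 9 -.045 -.0393 -.04 0;0 0 18 -.09 -.0786 -.04 0;0 0 27 -.135 -.118 -.04 50;0 0 36 -.18 -.157 -.04 90;0 0 45 -.225 -.1965 -.04 90;0 0 54 -.27 -.236 -.04 90;0 0 63 -.315 -.275 -.04 90;0 0 72 -.36 -.3144 -.04 90' 40
```

```text
clock: 1.1
eef_pos: [456.3, 133.2, 271.3]
tcp_rot: [3.141, -0.0, 1.456]
contact_force: [1.0, 0.6, -0.2]
opening: 0.649
grasp_force: 0.0
```

```bash
python3 -m creep '0 0 9 -.04 .025 0 90;0 0 18 -.08 .048 .02 90;0 0 18 -.101 .0607 .05 90;0 0 18 -.101 .0607 .08 90;0 0 18 -.101 .0607 .08 90;0 0 18 -.101 .0607 .08 90'; python3 - <<'E'
from rig import r
import cv2,numpy as np
f=r.grab_frame("wrist");cv2.imwrite("pics/w1.png",f["img"][:,:,::-1]);np.savez("w1.npz",**f)
s=r.sense();print(s["eef_pos"],s["tcp_rot"],s["qpos"])
E
```

```text
clock: 1.85
eef_pos: [505.5, 28.3, 192.1]
tcp_rot: [3.141, -0.0, 1.147]
contact_force: [0.4, -0.3, -0.2]
opening: 0.649
grasp_force: 0.0
[505.83854214  28.42835512 192.51759118] [ 3.14013384e+00 -7.86137535e-04  1.14758661e+00] [5.31606230e-02 2.12693221e-01 1.92314664e+00 3.51626549e-05
 1.00409592e+00 4.76352056e-01]
```

View pics/w1.png

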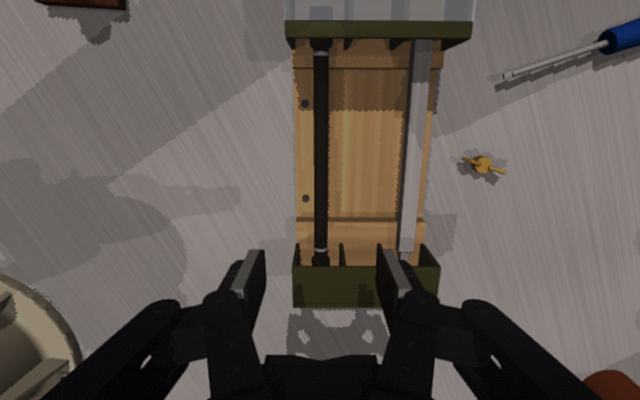

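The wrist view shows the antenna running straight up the picture at column 320, with the lug joint at about row 50 and the cap joint at about row 252. The hood bar is at rows 22–42 and the lip edge at row 266, and the fingers straddle the lane.

```bash
python3 - <<'E'
from h import *
f=dict(np.load("w1.npz"))
im=f["img"].astype(int).max(2);L=[]
for v in range(70,240,5):
    u=np.nonzero(im[v,300:345]<45)[0]+300
    if len(u)>5:L.append((u.mean(),v))
Q=pts(f,L,31);k=np.polyfit(Q[:,1],Q[:,0],1)
print(len(L),"angle",90-np.degrees(np.arctan(k[0])));print(rack(Q[[0,-1]]),Q[[0,-1]])
print("lug start, cap start",rack(pts(f,[(321,50),(321,252)],36)))
print("hood outer edges (top z74)",rack(pts(f,[(288,38),(471,38)],72)),"lip",rack(pts(f,[(293,267),(440,267),(294,307),(440,307)],72)))
E
```

```text
34 angle 65.90622563080444
[[ -44.31073186   59.24548588]
 [ -44.37767539 -102.37397644]] [[549.42151316 125.75885558  31.        ]
 [482.59483295 -21.39769334  31.        ]]
lug start, cap start [[ -44.36248127   75.04221696]
 [ -43.80631144 -119.72312998]]
hood outer edges (top z74) [[-69.55236493  77.82218598]
 [ 70.2711895   78.68557723]] lip [[ -70.35931328 -117.50832576]
 [  69.08909454 -117.36346948]
 [ -70.48358257 -162.0576151 ]
 [  74.5387266  -162.05257562]]
```

```bash
python3 -m creep '0 0 0 0 0 .04 90;0 0 0 0 0 .08 90;0 0 0 0 0 .12 90;0 0 0 0 0 .14 90;0 0 0 0 0 .16 90;0 0 0 0 0 .17 90;0 0 0 0 0 .177 90;0 0 0 0 0 .177 90'; python3 -m creep '0 0 0 0 0 0 130;0 0 0 0 0 0 170;0 0 0 0 0 0 200;0 0 0 0 0 0 255;0 0 0 0 0 0 255;0 0 0 0 0 0 255' 40
```

```text
clock: 2.9
eef_pos: [505.4, 28.2, 14.5]
tcp_rot: [3.141, -0.0, 1.147]
contact_force: [-0.8, -0.7, -0.1]
opening: 0.65
grasp_force: 0.0
clock: 3.65
eef_pos: [505.3, 28.1, 14.6]
tcp_rot: [3.141, -0.0, 1.147]
contact_force: [-1.4, -0.2, 5.8]
opening: 0.15
grasp_force: 38.9
```

```bash
python3 -m creep '0 0 0 0 0 -.002 255;0 0 0 0 0 -.004 255;0 0 0 .006 0 -.004 255;0 0 0 .012 0 -.004 255;0 0 0 .018 0 -.004 255;0 0 0 .024 0 -.004 255;0 0 0 .030 0 -.004 255;0 0 0 .030 0 -.004 255'; python3 - <<'E'
from rig import r
import cv2,numpy as np
f=r.grab_frame("wrist");g=r.grab_frame("scene");np.savez("w2.npz",**f)
a=f["img"][:,:,::-1];b=cv2.resize(g["img"][160:360,260:500,::-1],None,fx=2.5,fy=2.5)
cv2.imwrite("pics/w2.png",a);cv2.imwrite("pics/s2.png",b)
E
```

```text
clock: 4.65
eef_pos: [517.8, 55.8, 18.3]
tcp_rot: [3.141, -0.0, 1.148]
contact_force: [-0.5, -0.2, -1.8]
opening: 0.146
grasp_force: 38.9
```

View pics/s2.png

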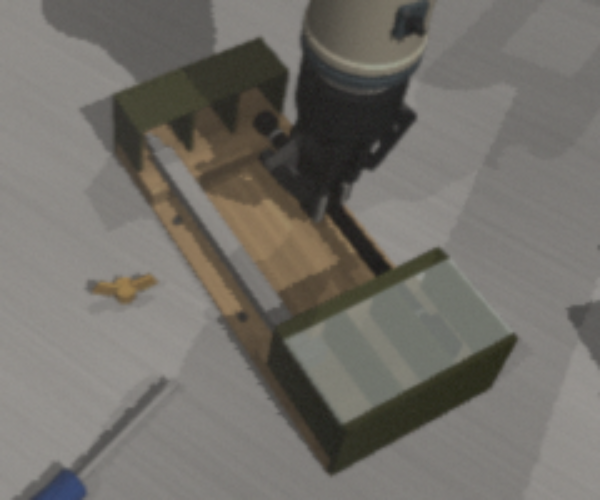

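View pics/w2.png

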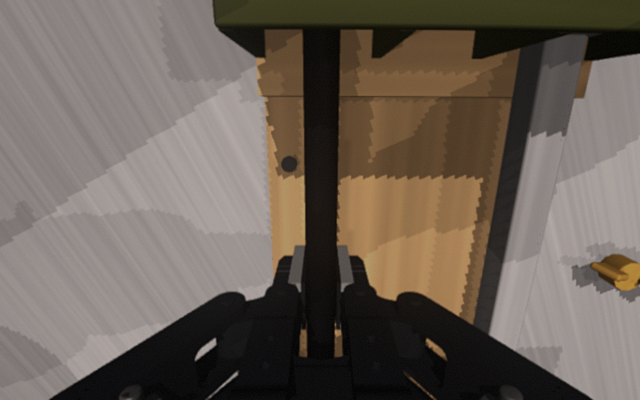

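In the scene crop the cap face is now at about (265,123), just inside the lip opening. The wrist view shows the tube straight between the pads at column 320. I'll convert the cap position to rack coordinates.

```bash
python3 - <<'E'
from h import *
f=dict(np.load("scene0.npz"))
print(rack(pts(f,[(260+258/2.5,160+117/2.5),(260+265/2.5,160+123/2.5)],34)))
print("lip top inner corners",rack(pts(f,[(260+128/2.5,160+127/2.5),(260+288/2.5,160+72/2.5)],72)))
E
```

```text
[[ -42.55568817 -111.25243172]
 [ -44.20540112 -102.9039483 ]]
lip top inner corners [[  74.81690233 -124.70524758]
 [ -70.32407456 -115.44913365]]
```

```bash
python3 -m creep '0 0 0 .003 0 0 255;0 0 0 .006 0 0 255;0 0 0 .006 0 0 255;0 -1.5 0 .0055 0 -.0042 255;0 -3 0 .005 0 -.0084 255;0 -4.5 0 .005 0 -.0125 255;0 -6 0 .005 0 -.0168 255;0 -6 0 .005 0 -.0168 255'
```

```text
clock: 5.75
eef_pos: [520.0, 60.4, 35.3]
tcp_rot: [3.141, 0.105, 1.148]
contact_force: [0.3, -0.1, -2.4]
opening: 0.147
grasp_force: 38.9
```

```bash
python3 -m creep '0 -3 0 -.0008 0 -.0085 255;0 -6 0 -.0012 0 -.0169 255;0 -9 0 -.001 0 -.0252 255;0 -12 0 -.0005 0 -.0337 255;0 -12 0 -.0005 0 -.0337 255;0 -12 0 -.0005 0 -.0337 255;0 -12 0 -.0005 0 -.0337 255'; python3 - <<'E'
from rig import r
import cv2
g=r.grab_frame("scene")
cv2.imwrite("pics/s3.png",cv2.resize(g["img"][120:360,240:520,::-1],None,fx=2.5,fy=2.5))
E
```

```text
clock: 6.62
eef_pos: [520.3, 62.3, 68.3]
tcp_rot: [-3.141, 0.314, 1.147]
contact_force: [-0.1, 1.2, -1.5]
opening: 0.146
grasp_force: 39.0
```

View pics/s3.png

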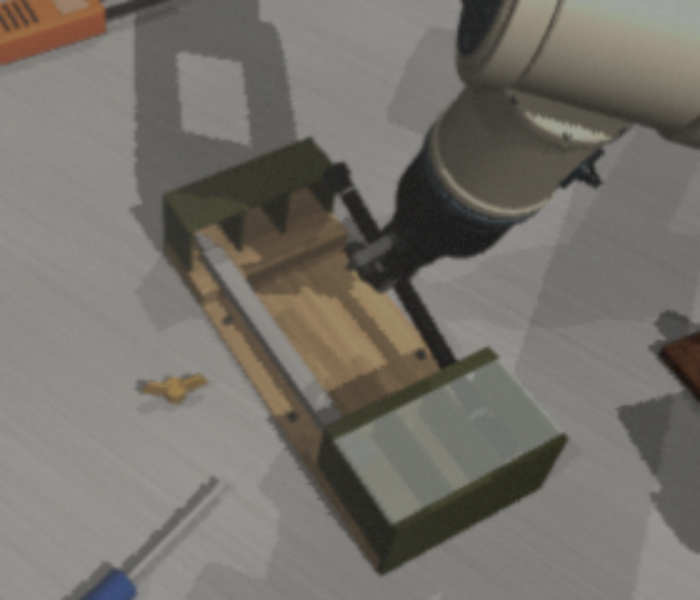

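The capped tip is up at crop pixel (335,178), above the lip, and the lug is still under the clear hood at about (485,410). I'll now draw it out on a shallower slope than the antenna, so the lug clears the hood edge.

```bash
python3 -m creep '0 0 0 -.012 0 .0013 255;0 0 0 -.024 0 .0026 255;0 0 0 -.036 0 .0039 255;0 0 0 -.048 0 .0052 255;0 0 0 -.06 0 .0065 255;0 0 0 -.073 0 .0078 255;0 0 0 -.0865 0 .0091 255;0 0 0 -.0865 0 .0091 255'; python3 - <<'E'
from rig import r
import cv2
g=r.grab_frame("scene")
cv2.imwrite("pics/s4.png",cv2.resize(g["img"][120:360,240:520,::-1],None,fx=2.5,fy=2.5))
E
```

```text
clock: 7.68
eef_pos: [485.4, -15.7, 87.0]
tcp_rot: [3.142, 0.314, 1.146]
contact_force: [0.1, -0.0, -2.2]
opening: 0.149
grasp_force: 39.0
```

View pics/s4.png

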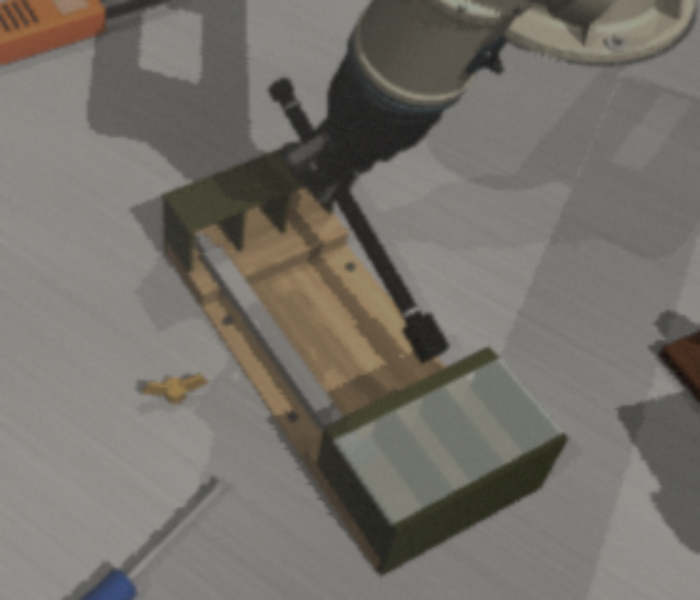

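The lug end, at crop (430,345), is now fully clear of the hood edge. I'll lift straight up, easing away from the hood.

```bash
python3 -m creep '0 0 0 -.016 0 .0 255;0 0 0 -.022 0 -.015 255;0 0 0 -.029 0 -.035 255;0 0 0 -.036 0 -.06 255;0 0 0 -.044 0 -.085 255;0 0 0 -.052 0 -.11 255;0 0 0 -.058 0 -.13 255;0 0 0 -.062 0 -.14 255'; python3 -m creep '0 0 0 0 0 0 255;0 0 0 0 0 0 255;0 0 0 0 0 0 255;0 0 0 0 0 0 255'; python3 - <<'E'
from rig import r
import cv2
from h import *
g=r.grab_frame("scene");f=r.grab_frame("top")
cv2.imwrite("pics/s5.png",g["img"][:,:,::-1])
vv,uu=np.mgrid[150:300,200:420];uv=np.c_[uu.ravel(),vv.ravel()];P=pts(f,uv)
m=(f["img"][uv[:,1],uv[:,0]].max(1)<60)&(P[:,2]>100)&(P[:,2]<300);q=rack(P[m]);k=np.abs(q[:,0]+44)<15
i=np.argsort(q[k,1]);print(np.c_[q[k],P[m][k,2]][i][[0,5,-6,-1]].round())
E
```

```text
clock: 8.72
eef_pos: [479.8, -29.0, 241.0]
tcp_rot: [3.139, 0.313, 1.147]
contact_force: [0.1, -0.3, -2.0]
opening: 0.146
grasp_force: 39.0
clock: 9.22
eef_pos: [479.1, -29.2, 238.5]
tcp_rot: [-3.141, 0.315, 1.147]
contact_force: [-0.1, 1.0, -1.0]
opening: 0.147
grasp_force: 39.0
[[ -39. -197.  275.]
 [ -46. -196.  282.]
 [ -44.  -97.  258.]
 [ -40.  -95.  254.]]
```

View pics/s5.png

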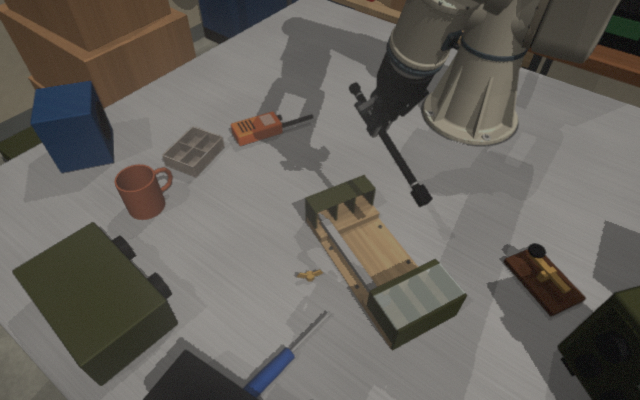

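The antenna hangs clear of the rack: the tip is at (355,90) and the lug at (420,195), about 200 mm up. The stake, wing nut and handheld haven't moved, so I'm handing in.

```bash
python3 -c "
from rig import r
print(r.sign_off())"
```

```text
the job is handed in; nothing more can be done
None
```

I took the antenna out as asked and handed the job in at about 9 s of the 42 s limit; the sign-off returned no verdict. The antenna is held still in the gripper with its lug end about 205 mm above the cart top, and the last picture showed the stake, wing nut and handheld where they began.

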